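# Set the fastener sorter's gate lever to bolts

## Task

Set the fastener sorter to bolts: push its lever with your fingertips out of the parking slot, along the cross channel of the gate, and fully home into the corner slot whose tray holds the sample hex bolt, without running it into any other corner slot on the way. Push gently and do not grip the lever; leave the four sample fasteners standing in their trays, and let go of the lever at the end.

Things in the scene. Friction and masses are not known exactly. Their poses are not given: they have to be found in the camera images.
- sorter: Grey bench-top fastener sorter, fixed. Housing 200 mm (own x) by 340 mm (own y), top 112 mm above the bench; low steel chutes over black bins (32 mm high) stand out at its two short sides, to 280 mm from the middle. Origin: centre of its underside, on the bench, below the middle of the gate. Its x points away from the robot (turned up to 0.3 rad left or right), y to the left, z up.
- gate (a point): Middle of the top face of the steel gate plate (170 by 170 by 8 mm, top 120 mm above the bench), axes as the sorter's. Slots 20 mm wide: cross channel along y at x = 0, y -46 to +46 mm; two outer columns along x at y = +-36, x -42 to +42, making four corner slots; a parking slot at y = 0 from the channel towards the robot to x = -42. Opposite it the channel is closed.
- far_left_tray (a point): Floor centre of the far left sample tray, x +55, y +130 mm from the middle of the sorter, 112 mm above the bench. Four such trays, 68 mm square with a rim 6 mm high, at x = +-55, y = +-130 mm. Each belongs to the corner slot on its own side of the gate (same sign of x and of y): the far left tray to the far left corner slot, and so on.
- lever: The lever: steel post 12 mm thick with a black ball knob 32 mm across on top. Origin: its pivot, 80 mm below the gate plate's top face, below the middle of the gate; its z runs up the post. It swings both ways, is stopped by the slot edges, stays where it is left and takes about 2 to 5 N at the knob to move.
- knob (a point): Centre of the lever's ball knob, 125 mm from the pivot: 45 mm above the gate plate when upright, about 26 mm above it in a corner slot, where it stands about 44 mm in x and 45 to 51 mm in y from the middle of the gate.
- shift (a joint): Lean of the lever along the sorter's x, rad: about 0 in the cross channel (+-0.04 free play), positive away from the robot, stops at -0.40 and +0.40; at a stop it is fully home in a slot. Starts in the parking slot at -0.38 to -0.25.
- select (a joint): Lean of the lever along the sorter's y, rad: 0 in the parking slot (small free play), positive to the left (+y), stops at -0.42 and +0.42; in line with an outer column from about 0.36 to 0.42 either side.
- bolt: Sample hex bolt, plain steel, loose, standing on its head in one of the four trays: head 30 mm across flats and 12.5 mm high, shank 20 mm thick pointing up, 60 mm tall in all; the tallest sample. Origin: centre of its underside.
- nut: Sample hex nut, plain steel, loose, lying flat in a tray: 36 mm across flats, 20 mm high, with a hole. Origin: centre of its underside.
- washer: Sample flat washer, plain steel, loose, lying flat in a tray: 44 mm across, 25 mm hole, 4 mm thick. Origin: centre of its underside.
- sleeve: Sample plain round sleeve, steel, loose, standing upright in a tray: 28 mm across, 18 mm bore, 34 mm high. Origin: centre of its underside.

How it is judged:
On the way, in this order (a step that is already met when the one before it is completed fails the run):
1. the lever is out of the parking slot, in the cross channel (value of joint shift between -0.08 and 0.08 rad), for 0.1 s.
2. the lever is across in the column on the bolt's side (((y of bolt in the frame of sorter above 0.02 m and value of joint select above 0.3 rad) or (y of bolt in the frame of sorter below -0.02 m and value of joint select below -0.3 rad))), for 0.1 s.
At the end, for the whole second after the job is handed in: The lever rests fully home in the corner slot next to the bolt's tray (shift leaning at least 0.33 rad and select at least 0.30 rad towards the bolt), still (under 0.05 rad/s), with all four samples standing where they were (((x of bolt in the frame of sorter above 0.02 m and y of bolt in the frame of sorter above 0.02 m and value of joint shift above 0.33 rad and value of joint select above 0.3 rad) or (x of bolt in the frame of sorter above 0.02 m and y of bolt in the frame of sorter below -0.02 m and value of joint shift above 0.33 rad and value of joint select below -0.3 rad) or (x of bolt in the frame of sorter below -0.02 m and y of bolt in the frame of sorter above 0.02 m and value of joint shift below -0.33 rad and value of joint select above 0.3 rad) or (x of bolt in the frame of sorter below -0.02 m and y of bolt in the frame of sorter below -0.02 m and value of joint shift below -0.33 rad and value of joint select below -0.3 rad)) and velocity of joint shift between -0.05 and 0.05 rad/s and velocity of joint select between -0.05 and 0.05 rad/s and not (distance of any of bolt, nut, washer, sleeve from where it was at the start of the episode above 0.012 m or angle between any of bolt, nut, washer, sleeve's own z axis and vertical above 0.3 rad)); the robot touches nothing.
It fails at once if the lever is run more than half way into a wrong corner slot ((value of joint each of shift, select above 0.2 rad and not (x of bolt in the frame of sorter above 0.02 m and y of bolt in the frame of sorter above 0.02 m)) or (value of joint shift above 0.2 rad and value of joint select below -0.2 rad and not (x of bolt in the frame of sorter above 0.02 m and y of bolt in the frame of sorter below -0.02 m)) or (value of joint shift below -0.2 rad and value of joint select above 0.2 rad and not (x of bolt in the frame of sorter below -0.02 m and y of bolt in the frame of sorter above 0.02 m)) or (value of joint each of shift, select below -0.2 rad and not (x of bolt in the frame of sorter below -0.02 m and y of bolt in the frame of sorter below -0.02 m))).
It fails at once if a sample fastener is lifted, shifted more than 12 mm or tipped (distance of any of bolt, nut, washer, sleeve from where it was at the start of the episode above 0.012 m or angle between any of bolt, nut, washer, sleeve's own z axis and vertical above 0.3 rad).
It fails at once if the lever is gripped, or shoved harder than 35 N (contact force between the fingers and lever above 35 N).
It also fails if it takes over 64 s, if anything falls off the work surface, if the arm or the gripper's body presses on something with over 40 N, if the wrist force passes 120 N, or if a joint passes its speed limit or range.

## Robot

A 7-joint arm with a two-finger parallel gripper is mounted at the origin on the work surface. World frame = base frame: x ahead of the robot, y to its left, z up, the work surface at z = 0. Lengths are in m, angles in rad, forces in N, time in s.
With the tool pointing down it reaches from about 0.425 to 1.025 m from the base axis. Payload 9.4 kg.
Tool frame: the origin (TCP) lies at the very end of the fingers, on their centre line; the grasp point (between the pads) lies 19 mm behind it; x points along the fingers, z is the direction in which the jaws open and shut, and the axes are right-handed (so a half turn about x gives the same grasp; the last joint's range is limited). The gripper opens to 85 mm and grips with 20 to 120 N. Pads are 22 mm wide; open, the fingers measure 114 mm over their backs; the gripper's body (76 mm by 85 mm) begins 54 mm behind the grasp point. The pads swing forward as they close: fully open they stand 13 mm farther back than shut.
Start: joints at [-1.355, 0.599, -0.003, 1.599, 0.002, 0.943, -0.08], TCP at [0.209, 0.694, 0.231] pointing down, gripper open.
Joint ranges: [-2.57, 2.57], [-0.35, 1.97], [-1.29, 1.29], [0.11, 2.56], [-1.05, 4.19], [0.11, 1.86], [-2.63, 2.63]. Speed limits (rad/s): [2.22, 2.22, 3.01, 3.01, 3.14, 3.14, 3.14].

## Interface

Orientations are given as a unit quaternion [w, x, y, z].
In Python, from plant import get_obs, camera, get_calibration, job_done gives the robot as it stands.
- The arm moves only by the shell command python3 -m handwheel 'ROWS' [FORCE]. ROWS is JSON, a list of rows, each a list of 5 numbers: the finger opening in m, from 0 to 0.0854, then the shift along the world's x, y, z in m, then the turn about the world's z in degrees. A call has 1 to 20 rows; each row is the pose to reach, as a shift and turn from the pose commanded when the call began; what a row does not reach only later rows make up. A row lasts 1/10 s, in which the tool goes at most 50 mm and 8.59 degrees, less where a joint would pass 70% of its speed; a pose out of reach is approached as far as the arm can. A call with a gripper value outside its range is refused whole. The fingers move at their own pace and stop on an object; FORCE is the grip in N (left out, the last holds). Time passes only in rows, so rows that repeat a pose let the fingers close. It gives the time, the measured TCP pose, the force and the opening at its end, in the units of the state.
- get_obs(): the state, without advancing time (a new reading comes with each control period).
- camera(name): name is "side" or "top" or "wrist"; returns the picture (384x512x3 uint8, red, green, blue); there is no depth.
- get_calibration(name): a dict with "fx", "fy", "cx", "cy" (pixels), "rvec" (rotation vector, rad) and "tvec" (3), from world to camera coordinates, as OpenCV has them. Camera axes: x right, y down, z forward; pixel columns grow to the right and rows downward; lengths in m; the calibration is good to about 2 mm. The wrist camera is an equidistant fisheye: a pixel r from the principal point sees the ray r / f radians off the axis. A picture is of the moment at which its call begins: read the wrist's pose just before it. get_calibration takes no time and is no camera call; for the wrist camera it gives the pose at the moment of the call.
- job_done(): hands the job in, once; it reports no verdict.
The state is a dict: "time": time; "joints": joint angles; "joint_vel": joint speeds; "effort": joint torques, N m; "eef_pos": TCP position; "orientation": TCP orientation; "contact_force": force on the tool from outside, world axes, zero at the start; "torque": the same for the moment, N m; "finger_gap": finger opening in m.
Only numpy, scipy, OpenCV 4.12 (cv2) and the standard library are available. Lean on these libraries where they do the work, as an engineer would, in place of code of your own. Each camera call takes 0.05 s, during which the arm holds its last target. There are 200 camera calls.

## Working session

There is one attempt and no reset: what is moved stays moved. The work goes in short steps, Python scripts to look and compute and a shell command to move; the robot and the scene stay as the last step left them, time stands still between calls to the robot, and variables do not carry over. Pictures are saved under pics/ and viewed, about 8 in all and at most 12, crops included, and the job is handed in when it is done.

```bash
mkdir -p pics; python3 - <<'E'
from plant import *
import cv2
for n in ("side","top"):
    cv2.imwrite(f"pics/{n}0.png",cv2.cvtColor(camera(n),cv2.COLOR_RGB2BGR)); print(n,get_calibration(n))
print(get_obs())
E
```

```text
side {'fx': 438.42555871349896, 'fy': 438.42555871349896, 'cx': 260.08439994475515, 'cy': 192.9951234615078, 'rvec': array([ 2.37604136, -0.31200204,  0.12169074]), 'tvec': array([-0.55191427,  0.23013474,  0.72058929])}
top {'fx': 371.83946012674596, 'fy': 371.83946012674596, 'cx': 256.9731344923418, 'cy': 195.52200297846062, 'rvec': array([ 2.17268187, -2.12055425,  0.14782566]), 'tvec': array([0.01818008, 0.57882729, 0.69403932])}
{'time': 0.1, 'joints': array([-1.35469266,  0.60002617, -0.00256183,  1.60002922,  0.00177389,
        0.94289209, -0.07981555]), 'joint_vel': array([ 0.00054765, -0.00240053, -0.00018088, -0.00090831,  0.00083402,
        0.00152575,  0.00070606]), 'effort': array([ 5.25592259e-03, -7.77994466e+01,  1.56955685e+00, -2.58625531e+01,
        1.25596637e-02,  5.48430806e-03, -1.86944902e-05]), 'eef_pos': array([0.2091383 , 0.69375571, 0.23052411]), 'orientation': array([ 0.56721897, -0.42203512,  0.56794451,  0.42141195]), 'contact_force': array([ 0.62482117, -0.74265701, -0.06834834]), 'torque': array([-0.01335105,  0.02452264,  0.00121245]), 'finger_gap': 0.08517514747691401}
```

View pics/top0.png

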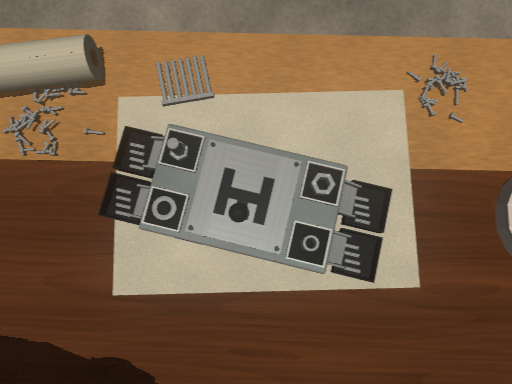

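View pics/side0.png

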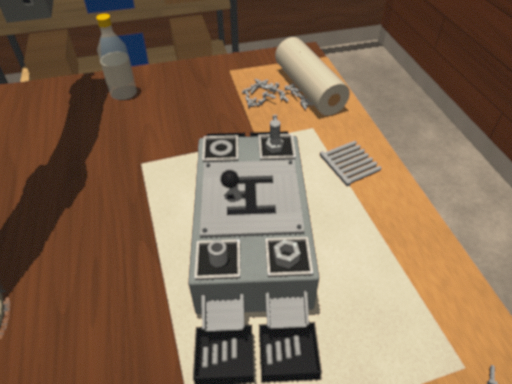

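Top view: the bolt stands in the upper-left tray (181,149), so it is far left. The knob is at (238,212), in the parking slot towards the robot. The side view agrees, with the bolt at (275,135). Next I fit the sorter pose.

```bash
cat >h.py <<'E'
import numpy as np, cv2
from scipy.optimize import least_squares
from plant import *
def proj(n,P):
    c=get_calibration(n);K=np.array([[c['fx'],0,c['cx']],[0,c['fy'],c['cy']],[0,0,1.]])
    return cv2.projectPoints(np.float64(P).reshape(-1,1,3),c['rvec'],c['tvec'],K,None)[0][:,0]
def W(p,P):
    P=np.float64(P);c,s=np.cos(p[2]),np.sin(p[2])
    return np.c_[p[0]+c*P[:,0]-s*P[:,1],p[1]+s*P[:,0]+c*P[:,1],P[:,2]]
def knob(sh,se):
    d=np.array([np.tan(sh),np.tan(se),1.]);return np.array([0,0,.04])+.125*d/np.linalg.norm(d)
E
python3 - <<'E'
from h import *
T=[[.055,.13,.112],[-.055,.13,.112],[.055,-.13,.112],[-.055,-.13,.112]]
uv={'top':[[181,149.5],[165,211],[323.5,184.5],[309.5,243.5]],'side':[[276,147],[220,148],[289,256],[217,258]]}
for ns in (['top'],['side'],['top','side']):
    f=lambda p:np.concatenate([(proj(n,W(p,T))-uv[n]).ravel() for n in ns])
    r=least_squares(f,[.6,0,0]);print(ns,r.x,r.fun.round(1))
    p=r.x
np.save('p.npy',p)
kt={'top':[238,212],'side':[230,178.5]}
g=lambda q:np.concatenate([(proj(n,W(p,[knob(*q)]))-kt[n]).ravel() for n in kt])
r=least_squares(g,[-.3,0]);print('lever',r.x,r.fun.round(1))
for nm,q in dict(now=r.x,mid=(0,0),chan=(0,.39),home=(.4,.39)).items(): print(nm,W(p,[knob(*q)]).round(4))
print('bolt',W(p,T)[0])
im=cv2.imread('pics/top0.png');im2=cv2.resize(im[110:290,110:370],None,fx=3,fy=3)
cv2.imwrite('pics/c.png',im2)
E
```

```text
['top'] [ 0.56544632  0.05428393 -0.20904253] [ 0.9  1.6  0.9 -1.2 -1.3 -0.8 -0.4  0.5]
['side'] [ 0.5688095   0.05765066 -0.2137051 ] [ 0.  -0.4  0.3  0.4 -1.1 -0.3  0.8  0.5]
['top', 'side'] [ 0.56703951  0.05553491 -0.21057415] [ 0.3  0.6  0.2 -2.2 -2.  -1.5 -1.2 -0.3 -0.7  0.4 -0.6  1.3 -1.5  0.9
  0.2  1.9]
lever [-0.27001358 -0.00429635] [ 0.1 -0.7 -0.7  0.1]
now [[0.5343 0.062  0.1605]]
mid [[0.567  0.0555 0.165 ]]
chan [[0.577  0.102  0.1556]]
home [[0.6208 0.0893 0.1477]]
bolt [0.6479974  0.17116717 0.112     ]
```

View pics/c.png

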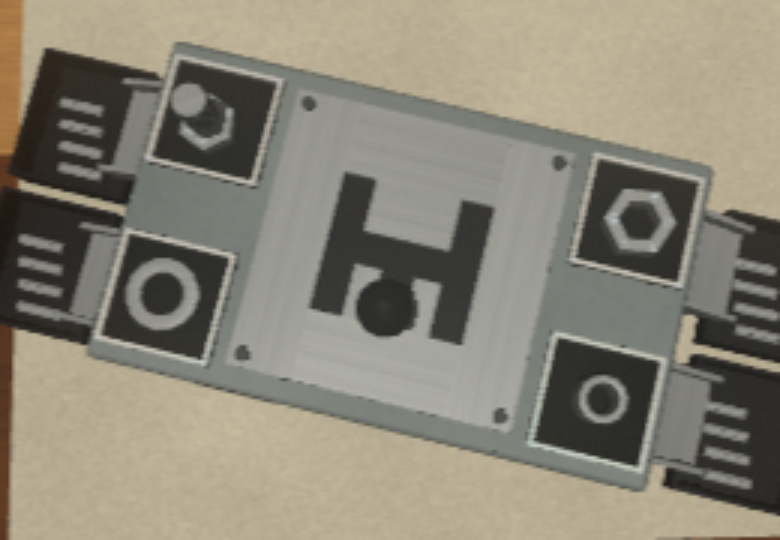

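The enlarged crop confirms the bolt is far left, with the near column on its side, and the lever is at shift about -0.27. I'll close the fingers and go to a point above the robot side of the knob.

```bash
python3 -m handwheel '[[0,0.02,-0.044,0,1],[0,0.04,-0.088,0,2],[0,0.06,-0.133,0,3],[0,0.08,-0.178,0,4],[0,0.1,-0.222,0,5],[0,0.12,-0.267,0,5],[0,0.14,-0.311,0,5],[0,0.16,-0.356,0,5],[0,0.18,-0.4,0,5],[0,0.2,-0.444,0,5],[0,0.22,-0.49,0,5],[0,0.24,-0.533,0,5],[0,0.26,-0.578,0,5],[0,0.279,-0.622,0,5],[0,0.279,-0.622,0,5],[0,0.279,-0.622,0,5],[0,0.279,-0.622,0,5],[0,0.279,-0.622,0,5]]' 20
python3 - <<'E'
from h import *
from scipy.spatial.transform import Rotation as R
o=get_obs();print(o['time'],o['eef_pos'],o['contact_force'],o['finger_gap'])
w,x,y,z=o['orientation'];print(R.from_quat([x,y,z,w]).as_matrix().round(3))
for n in('side','top'): cv2.imwrite(f"pics/{n}1.png",cv2.cvtColor(camera(n),cv2.COLOR_RGB2BGR))
a=cv2.resize(cv2.imread('pics/side1.png')[60:290,130:390],None,fx=2.5,fy=2.5)
cv2.imwrite('pics/s1.png',a)
E
```

```text
time: 1.9
eef_pos: [0.4878, 0.0736, 0.2312]
orientation: [0.548, -0.447, 0.548, 0.447]
contact_force: [-0.3, 0.7, -0.3]
finger_gap: 0.0001
1.9 [0.48779542 0.07359792 0.23121932] [-0.259705    0.68551927 -0.28326706] 0.00014232026494794098
[[-0.    -0.979  0.202]
 [ 0.     0.202  0.979]
 [-1.     0.     0.   ]]
```

View pics/s1.png

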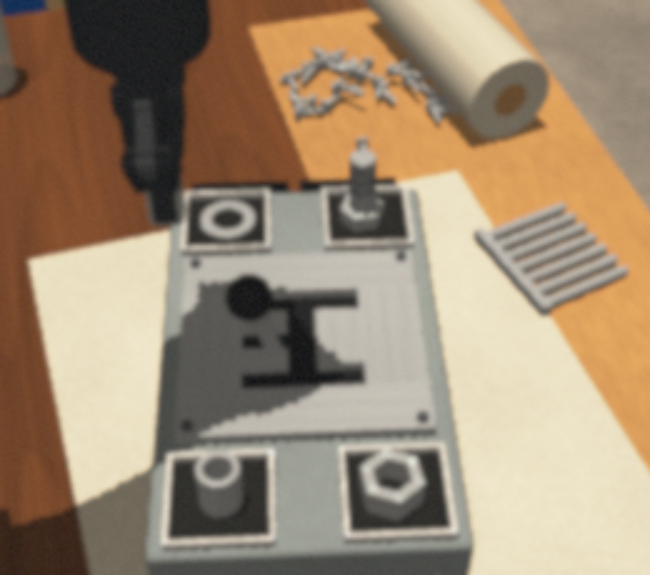

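The fingers are beside the sorter's robot side, aligned with its axes and free of everything. Now I descend and push along sorter +x, roughly (0.978, -0.208).

```bash
python3 -m handwheel '[[0,0,0,-0.03,0],[0,0,0,-0.06,0],[0,0,0,-0.089,0],[0,0,0,-0.089,0],[0,0.01,-0.002,-0.089,0],[0,0.015,-0.003,-0.089,0],[0,0.019,-0.004,-0.089,0],[0,0.023,-0.005,-0.089,0],[0,0.027,-0.006,-0.089,0],[0,0.031,-0.007,-0.089,0],[0,0.034,-0.007,-0.089,0],[0,0.037,-0.008,-0.089,0],[0,0.04,-0.0085,-0.089,0],[0,0.04,-0.0085,-0.089,0]]'
python3 -m handwheel '[[0,0.003,-0.0006,0,0],[0,0.006,-0.0013,0,0],[0,0.009,-0.002,0,0],[0,0.012,-0.0025,0,0],[0,0.012,-0.0025,0,0],[0,0.012,-0.0025,0,0]]'
python3 - <<'E'
from h import *
for n in('side','top'): cv2.imwrite(f"pics/{n}2.png",cv2.cvtColor(camera(n),cv2.COLOR_RGB2BGR))
a=cv2.resize(cv2.imread('pics/side2.png')[110:240,170:330],None,fx=3.5,fy=3.5)
cv2.imwrite('pics/s2.png',a)
E
```

```text
time: 3.4
eef_pos: [0.5289, 0.0635, 0.1422]
orientation: [0.549, -0.446, 0.549, 0.446]
contact_force: [-0.5, 0.1, 0.6]
finger_gap: 0.0001
time: 4.0
eef_pos: [0.5409, 0.061, 0.1423]
orientation: [0.549, -0.446, 0.548, 0.446]
contact_force: [0.7, -0.9, -0.5]
finger_gap: 0.0001
```

View pics/s2.png

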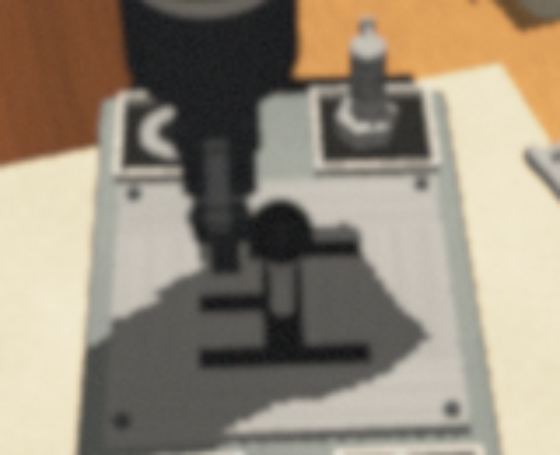

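The crop shows the lever upright in the channel, with the knob at full-image pixel (250,175) and the contact force near zero. I'll check its angles.

```bash
python3 - <<'E'
from h import *
p=np.load('p.npy');n='side'
g=lambda q:(proj(n,W(p,[knob(*q)]))-[250.0,175.0]).ravel()
print(least_squares(g,[0,0]).x, [proj(n,W(p,[knob(s,0)])).round(1) for s in(-.1,-.04,0,.04)])
d=get_obs()['eef_pos'][:2]-p[:2];c,s=np.cos(p[2]),np.sin(p[2]);print(c*d[0]+s*d[1],-s*d[0]+c*d[1],get_obs()['contact_force'])
E
```

```text
[0.01309382 0.01462021] [array([[241.6, 176.3]]), array([[246.1, 175.9]]), array([[249.1, 175.8]]), array([[252. , 175.7]])]
-0.026891788896424785 -4.1557465229059495e-05 [-0.20563678 -0.52106589  0.15989112]
```

The lever is in the channel (shift about 0). Now I go round to its right side (-y) and start pushing left.

```bash
python3 -m handwheel '[[0,-0.015,0.003,0,0],[0,-0.02,-0.021,0,0],[0,-0.025,-0.046,0,0],[0,-0.025,-0.046,-0.005,0],[0,-0.005,-0.05,-0.005,0],[0,0.016,-0.0545,-0.005,0],[0,0.016,-0.0545,-0.005,0],[0,0.018,-0.045,-0.005,0],[0,0.0195,-0.038,-0.005,0],[0,0.0203,-0.034,-0.005,0],[0,0.021,-0.03,-0.005,0],[0,0.022,-0.026,-0.005,0],[0,0.0228,-0.022,-0.005,0],[0,0.0237,-0.018,-0.005,0],[0,0.0245,-0.014,-0.005,0],[0,0.0245,-0.014,-0.005,0]]'
python3 -m handwheel '[[0,0.0009,0.004,0,0],[0,0.0017,0.008,0,0],[0,0.0025,0.012,0,0],[0,0.0032,0.015,0,0],[0,0.0032,0.015,0,0]]'
python3 - <<'E'
from h import *
p=np.load('p.npy')
for n in('side','top'): cv2.imwrite(f"pics/{n}3.png",cv2.cvtColor(camera(n),cv2.COLOR_RGB2BGR))
a=cv2.resize(cv2.imread('pics/side3.png')[110:240,170:330],None,fx=3.5,fy=3.5)
cv2.imwrite('pics/s3.png',a)
d=get_obs()['eef_pos'][:2]-p[:2];c,s=np.cos(p[2]),np.sin(p[2]);print(c*d[0]+s*d[1],-s*d[0]+c*d[1])
print([proj('side',W(p,[knob(s,t)])).round(1) for s,t in((0,.3),(0,.36),(0,.42),(-.04,.4),(.04,.4))])
E
```

```text
time: 5.7
eef_pos: [0.5648, 0.048, 0.1372]
orientation: [0.548, -0.446, 0.548, 0.446]
contact_force: [-0.7, -0.9, 0.8]
finger_gap: 0.0002
time: 6.2
eef_pos: [0.5682, 0.0628, 0.1372]
orientation: [0.549, -0.446, 0.548, 0.446]
contact_force: [-0.0, -1.9, -1.2]
finger_gap: -0.0004
-0.0003361437015922703 0.007056190559343206
[array([[248.4, 163.1]]), array([[248.3, 161.4]]), array([[248.2, 159.9]]), array([[245.7, 160.5]]), array([[250.9, 160.3]])]
```

View pics/s3.png

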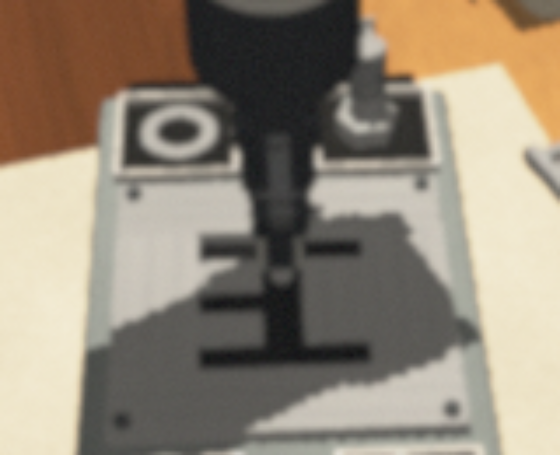

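As expected, the fingers hide the knob. Their nominal position puts select at about 0.30. I'll push on in small steps, watching the force for the stop.

```bash
python3 -m handwheel '[[0,0.0007,0.003,0,0],[0,0.0013,0.006,0,0],[0,0.0018,0.009,0,0],[0,0.0018,0.009,0,0]]'
python3 -m handwheel '[[0,0.0003,0.0015,0,0],[0,0.0003,0.0015,0,0]]' | sed -n '2p;4p'
python3 -m handwheel '[[0,0.0003,0.0015,0,0],[0,0.0003,0.0015,0,0]]' | sed -n '2p;4p'
```

```text
time: 6.7
eef_pos: [0.5699, 0.0717, 0.1373]
orientation: [0.549, -0.446, 0.548, 0.446]
contact_force: [-0.7, -2.1, -0.8]
finger_gap: 0.0
eef_pos: [0.5701, 0.0728, 0.1373]
contact_force: [-0.0, -2.6, -1.5]
eef_pos: [0.5704, 0.0743, 0.1373]
contact_force: [-0.0, -2.3, -2.3]
```

```bash
python3 -m handwheel '[[0,-0.002,-0.01,0,0],[0,-0.004,-0.019,0,0],[0,-0.019,-0.016,0,0],[0,-0.039,-0.012,0,0],[0,-0.058,-0.007,0,0],[0,-0.058,-0.007,0,0]]'
python3 - <<'E'
from h import *
p=np.load('p.npy')
for n in('side','top'): cv2.imwrite(f"pics/{n}4.png",cv2.cvtColor(camera(n),cv2.COLOR_RGB2BGR))
a=cv2.resize(cv2.imread('pics/side4.png')[110:240,170:330],None,fx=3.5,fy=3.5)
b=cv2.resize(cv2.imread('pics/top4.png')[110:290,110:370],None,fx=2,fy=2)
cv2.imwrite('pics/s4.png',a)
d=get_obs()['eef_pos'][:2]-p[:2];c,s=np.cos(p[2]),np.sin(p[2]);print(c*d[0]+s*d[1],-s*d[0]+c*d[1])
E
```

```text
time: 7.7
eef_pos: [0.5099, 0.067, 0.1375]
orientation: [0.548, -0.446, 0.549, 0.447]
contact_force: [-0.1, -0.3, -0.5]
finger_gap: 0.0003
-0.05523547867917588 -0.0002698597982234135
```

View pics/s4.png

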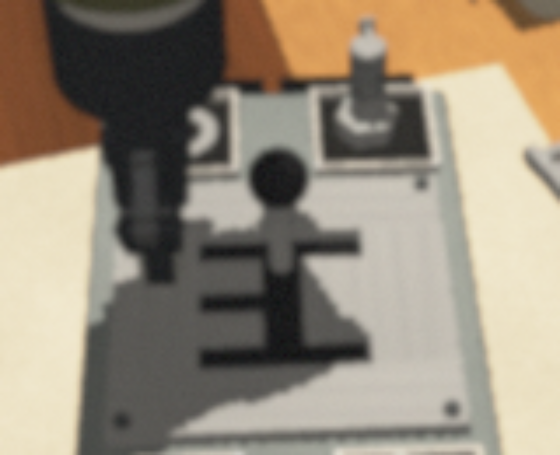

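The knob is at (249.4,160.6), which gives select about 0.39 and shift about 0.02, in line with the left column. Now I move behind it and push along +x into the far left slot.

```bash
python3 -m handwheel '[[0,0.005,0.024,0,0],[0,0.0102,0.048,-0.005,0],[0,0.0102,0.048,-0.005,0],[0,0.0298,0.0438,-0.005,0],[0,0.0376,0.0421,-0.005,0],[0,0.0415,0.0413,-0.005,0],[0,0.0454,0.0405,-0.005,0],[0,0.0493,0.0396,-0.005,0],[0,0.0532,0.0388,-0.005,0],[0,0.0571,0.038,-0.005,0],[0,0.0611,0.0371,-0.005,0],[0,0.065,0.0363,-0.005,0],[0,0.0689,0.0355,-0.005,0],[0,0.0689,0.0355,-0.005,0]]'
for i in 1 2 ; do python3 -m handwheel '[[0,0.002,-0.0004,0,0],[0,0.0039,-0.0008,0,0],[0,0.0039,-0.0008,0,0]]' | sed -n '2p;4p'; done
```

```text
time: 9.2
eef_pos: [0.5819, 0.1023, 0.1321]
orientation: [0.549, -0.446, 0.549, 0.446]
contact_force: [-0.6, 0.5, -2.1]
finger_gap: -0.0002
eef_pos: [0.5855, 0.1016, 0.1323]
contact_force: [-2.0, 0.3, -2.2]
eef_pos: [0.5895, 0.1009, 0.1323]
contact_force: [-2.2, 0.4, -1.7]
```

```bash
python3 -m handwheel '[[0,0.002,-0.0004,0,0],[0,0.0039,-0.0008,0,0],[0,0.0039,-0.0008,0,0]]' | sed -n '2p;4p'; for i in 1 2 ; do python3 -m handwheel '[[0,0.001,-0.0002,0,0],[0,0.001,-0.0002,0,0]]' | sed -n '2p;4p'; done
```

```text
eef_pos: [0.5934, 0.1003, 0.1323]
contact_force: [-1.9, 1.5, -1.5]
eef_pos: [0.5941, 0.1001, 0.1323]
contact_force: [-1.6, 1.5, -2.0]
eef_pos: [0.595, 0.0999, 0.1323]
contact_force: [-2.2, -0.4, -2.1]
```

```bash
for i in 1 2 ; do python3 -m handwheel '[[0,0.001,-0.0002,0,0],[0,0.001,-0.0002,0,0]]' | sed -n '2p;4p'; done
```

```text
eef_pos: [0.5959, 0.0997, 0.1322]
contact_force: [-4.0, 0.6, -2.2]
eef_pos: [0.5964, 0.0995, 0.1321]
contact_force: [-4.2, 1.2, -2.0]
```

The force doubled and the tool moved less than commanded, so the lever is at the stop. I'll back off, lift clear and look.

```bash
python3 -m handwheel '[[0,-0.005,0.001,0,0],[0,-0.02,0.004,0,0],[0,-0.045,0.009,0,0],[0,-0.075,0.014,0.01,0],[0,-0.09,0.014,0.05,0],[0,-0.09,0.014,0.09,0],[0,-0.09,0.014,0.09,0],[0,-0.09,0.014,0.09,0]]'
python3 - <<'E'
from h import *
p=np.load('p.npy')
for n in('side','top'): cv2.imwrite(f"pics/{n}5.png",cv2.cvtColor(camera(n),cv2.COLOR_RGB2BGR))
cv2.imwrite('pics/s5.png',cv2.resize(cv2.imread('pics/side5.png')[110:290,170:330],None,fx=3.2,fy=3.2))
print([proj('side',W(p,[knob(s,t)])).round(1) for s,t in((.33,.4),(.36,.4),(.4,.36),(.4,.42))])
E
```

```text
time: 11.7
eef_pos: [0.5084, 0.1137, 0.2238]
orientation: [0.55, -0.447, 0.547, 0.445]
contact_force: [0.4, 0.5, -0.4]
finger_gap: -0.0
[array([[269.5, 162.7]]), array([[271.4, 163.2]]), array([[274.4, 165.1]]), array([[273.6, 163.5]])]
```

View pics/s5.png

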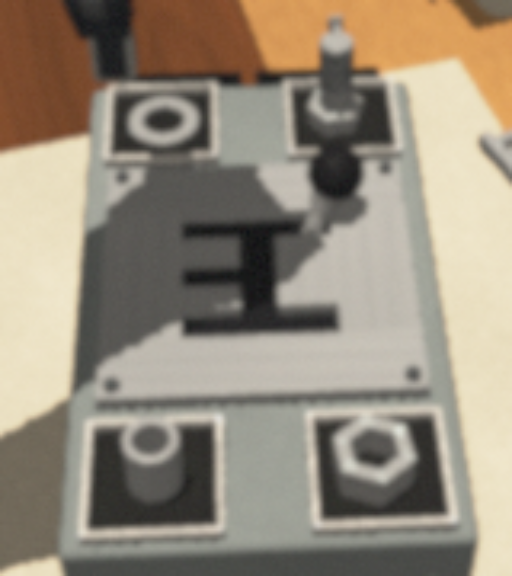

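The knob is at (274.7,163.8), matching shift about 0.40 and select about 0.40. All four samples are standing undisturbed and the arm is clear.

```bash
python3 -c "from plant import *; print(job_done())"
```

```text
the job is handed in; nothing more can be done
None
```

The lever is fully home in the far left corner slot, next to the bolt's tray, and I have handed the job in. I pushed it there with closed fingertips: out of the parking slot, left along the cross channel, then away from the robot into the slot.

- **Lever position:** the last side picture puts the knob where shift of about 0.40 and select of about 0.40 would place it. At the stop the pushing force rose from about 2 N to 4 N.
- **Forces:** the push readings were about 2 to 5 N, well under the 35 N limit. They were read at the end of each call, so a brief peak in between would not have shown.
- **Samples:** all four looked upright and in place in that picture. I did not measure their positions.
- **Release and time:** the arm was back and lifted clear, with force readings near zero. About 12 s of the 64 s had been used.

No check failed. The only disagreement was 3 to 5 mm between the two cameras' separate fits of the sorter's position. I used a combined fit and found the stop by force.

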